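Rock test of a cover plate with a straightedge

TASK

Take the straightedge out of its sloping rack and lay it down, without dropping it, lengthwise along the middle of the black plate in the yellow-cornered place. Let go and press it down onto the plate first at its yellow end, then at its blue end, to feel whether it rocks. Then slide the marker all the way to the red end if it rocks or all the way to the green end if it lies firm, leaving the straightedge lying on the plate and the knife, stones and glue bottle alone.

Things in the scene. Friction and masses are not known exactly. Their poses are not given: they have to be found in the camera images.
- board: Brown fibreboard, level, fixed, 12 mm thick. Origin at table level under the middle of the test place, which has yellow corner marks and is the one nearer the robot. z up, y along the long axis of the plates. The board covers x = -80 to +270 mm, y = -125 to +125 mm.
- straightedge: Aluminium bar, 0.3 kg, loose: 180 mm long (y), 36 wide (x), 10 thick (z). Dark steel grip block in the middle of its top: 36 mm along y, 24 across, z = 10 to 50 mm. Origin: centre of the underside; z out of the top. Starts in the rack, z leaning 35 deg from vertical to the rack's -x, origin 62 mm above the table. Yellow end at +y, blue end at -y.
- end_yellow (a point): Point on the top face of the straightedge in the yellow patch, 75 mm along its +y, 15 mm from the end: where to press.
- end_blue (a point): Point on the top face of the straightedge in the blue patch, 75 mm along its -y, 15 mm from the end: where to press.
- rack: Grey fixed rack, base 100 x 150 x 8 mm; two arms 55 mm either side of its middle hold the straightedge on a 35 deg slope that rises to the rack's +x, with an 8 mm lip at the low edge. The straightedge lifts out square to the slope (up and to the rack's -x, sideways towards the board). Origin: under the base's centre; y along the straightedge.
- verdict (a joint): Travel of the marker along its track, m: 0 = fully at the green end, 0.12 = fully at the red end; starts near the middle and stays where it is left, with about 1.5 N of friction. Count it as all the way within 15 mm of the stop.
- verdict_top (a point): Centre of the top of the black marker block: 20 mm along the track, 28 mm across, 40 mm high, top 54.5 mm above the table.
- verdict_base: Fixed aluminium track of the marker, 170 mm (its y) x 40 x 14 mm. Origin: under its centre; the marker moves along y: red mark at the +y end (away from the robot), green mark at the -y end (near the robot).
- knife: Bystander: green and steel hand knife, blade in its sheath, 165 x 26 x 22 mm, lying on the table. Origin: underside.
- stone_big: Bystander: white stone, 68 mm across, 42 mm high. Origin: centre of its underside.
- stone_small: Bystander: white stone, 54 mm across, 34 mm high. Origin: centre of its underside.
- glue: Bystander: white bottle, 50 mm diameter, 110 mm high. Origin: centre of its underside.
- test_place (a point): Middle of the test place, 20 mm above the table (axes as the board). A fixed black plate 200 mm (y) x 110 mm lies here. It may be FLAT (top face at this height) or BOWED: its middle line (y = 0) 5 mm above this point, falling evenly to this height at both y ends, so a bar along it rocks 0.05 rad either way, the free end about 8 mm above the pressed one. Which it is, is not told.
- waiting_place (a point): Middle of the waiting place, 200 mm from the test place along the board's +x; a second fixed black plate, of the other kind, lies there. It is not part of the test.
Mind the look-alikes: they are no part of the job. Leave any turquoise look-alike of the straightedge alone.

How it is judged:
By the outcome, as a careful person would: the job done as asked, in the order asked, and still so for the second after the job is handed in, with the robot touching nothing.
It also fails if it takes over 72 s, if anything falls off the work surface, if the arm or the gripper's body presses on something with over 40 N, if the wrist force passes 120 N, or if a joint passes its speed limit or range.

ROBOT

A 7-joint arm with a two-finger parallel gripper is mounted at the origin on the work surface. World frame = base frame: x ahead of the robot, y to its left, z up, the work surface at z = 0. Lengths are in m, angles in rad, forces in N, time in s.
With the tool pointing down it reaches from about 0.35 to 0.9 m from the base axis. Payload 8.1 kg.
Tool frame: the origin (TCP) lies on the centre line of the jaws, within the pads' length; the fingertips stand 17 mm ahead of it and the grasp point (between the pads) lies 2 mm behind it; z points along the fingers, y is the direction in which the jaws open and shut (so a half turn about z gives the same grasp; the last joint's range is limited). The gripper opens to 92 mm and grips with 3 to 60 N. Pads are 19 mm wide; open, the fingers measure 130 mm over their backs; the gripper's body (75 mm by 190 mm) begins 47 mm behind the grasp point.
Start: joints at [1.122, 0.434, 0.025, 1.573, -0.012, 1.134, -0.075], TCP at [0.212, -0.588, 0.244] pointing down, gripper open.
Joint ranges: [-2.62, 2.62], [-0.44, 2.09], [-1.27, 1.32], [0.08, 2.57], [-1.32, 4.46], [0.12, 2], [-2.74, 2.74]. Speed limits (rad/s): [2.22, 2.22, 3.01, 3.01, 3.14, 3.14, 3.14].

INTERFACE

Orientations are given as a rotation vector (axis times angle).
In Python, from cell import arm gives the robot as it stands.
- The arm moves only by the shell command python3 -m creep 'ROWS' [FORCE]. ROWS is JSON, a list that holds one entry, the list of rows, each a list of 7 numbers: the shift along the world's x, y, z in cm, then the turn, a rotation vector about the world's x, y, z in degrees, then the opening, from -1 (shut) to 1 (fully open), so that 0 is half open. In form: [[[tx, ty, tz, ax, ay, az, jaw], ...]]. A call has 1 to 5 rows; each row is the pose to reach, as a shift and turn from the pose commanded when the call began; what a row does not reach only later rows make up. A row lasts 1/10 s, in which the tool goes at most 50 mm and 8.59 degrees, less where a joint would pass 70% of its speed; a pose out of reach is approached as far as the arm can. A call with a gripper value outside its range is refused whole. The fingers move at their own pace and stop on an object; FORCE is the grip in N (left out, the last holds). Time passes only in rows, so rows that repeat a pose let the fingers close. It gives the time, the measured TCP pose, the force and the opening at its end, in the units of the state.
- arm.observe(): the state, without advancing time (a new reading comes with each control period).
- arm.get_image(name): name is "side" or "top" or "wrist"; returns the picture (400x640x3 uint8, red, green, blue); there is no depth.
- arm.camera_model(name): a dict with "vfov" (degrees; the focal length in pixels is half the picture's height over the tangent of half this angle, whatever the lens; pixels are square), "cx", "cy" (the principal point, pixels), "cam_to_world" (4x4, takes a point from camera to world coordinates); the wrist camera has in their place "T_tool_cam" (4x4, takes a point from camera to tool coordinates, whose origin is the TCP and whose axes are the flange's). Camera axes: x right, y down, z forward; pixel columns grow to the right and rows downward; lengths in m; the calibration is good to about 2 mm. A picture is of the moment at which its call begins: read the wrist's pose just before it. camera_model takes no time and is no camera call.
- arm.sign_off(): hands the job in, once; it reports no verdict.
The state is a dict: "clock": time; "joints": joint angles; "dq": joint speeds; "joint_efforts": joint torques, N m; "position": TCP position; "ee_rot": TCP orientation; "force": force on the tool from outside, world axes, zero at the start; "ft_torque": the same for the moment, N m; "width": opening from 0.0 (shut) to 1.0 (fully open).
Only numpy, scipy, OpenCV 4.12 (cv2) and the standard library are available. Lean on these libraries where they do the work, as an engineer would, in place of code of your own. Each camera call takes 0.05 s, during which the arm holds its last target.

## Working session

There is one attempt and no reset: what is moved stays moved. The work goes in short steps, Python scripts to look and compute and a shell command to move; the robot and the scene stay as the last step left them, time stands still between calls to the robot, and variables do not carry over. Pictures are saved under pics/ and viewed, and the job is handed in when it is done.

```bash
ls; mkdir -p pics
python3 - <<'E'
from cell import arm
import cv2,numpy as np
s=arm.observe();print(s)
for n in("side","top","wrist"):
    m=arm.camera_model(n);print(n,m)
    cv2.imwrite(f"pics/{n}0.png",arm.get_image(n)[:,:,::-1])
E
```

```text
pics
{'clock': 0.0, 'joints': array([ 1.1224044 ,  0.43525867,  0.02496708,  1.57412406, -0.01162401,
        1.1340155 , -0.07509452]), 'dq': array([-0.00026166,  0.00138821,  0.00117596,  0.00190994,  0.00099701,
        0.00092743, -0.00028099]), 'joint_efforts': array([-1.56214643e-03, -6.67858100e+01,  9.84349810e-01, -3.14469087e+01,
       -6.04452915e-02,  4.28520993e-02,  1.33246135e-04]), 'position': array([ 0.21162317, -0.58754177,  0.24291229]), 'ee_rot': array([-3.09318715e+00, -5.40082329e-01,  6.42579462e-04]), 'force': array([-0.57189567,  0.36383476,  0.01701862]), 'ft_torque': array([ 0.02411006,  0.00089628, -0.02225618]), 'width': 1.002060030025897}
side {'vfov': 56.25567727457796, 'cx': 323.98025852592633, 'cy': 197.21661834092936, 'cam_to_world': array([[-0.99343595, -0.09113225,  0.06913707,  0.49421002],
       [-0.11306033,  0.6903752 , -0.71456241,  0.80619066],
       [ 0.01738916, -0.71768865, -0.69614698,  0.90952501],
       [ 0.        ,  0.        ,  0.        ,  1.        ]])}
top {'vfov': 51.52945416826721, 'cx': 325.0955223403271, 'cy': 193.43743336989797, 'cam_to_world': array([[ 0.02973408, -0.99337694,  0.11098714,  0.41362806],
       [-0.99954322, -0.03015049, -0.00207501, -0.01463826],
       [ 0.00540758, -0.11087475, -0.99381968,  1.56647873],
       [ 0.        ,  0.        ,  0.        ,  1.        ]])}
wrist {'vfov': 70.0590647194202, 'cx': 321.8933450530029, 'cy': 198.85848401429865, 'T_tool_cam': array([[-7.19918979e-04, -9.62471592e-01, -2.71381497e-01,
         7.35227110e-02],
       [ 9.99999729e-01, -6.50404831e-04, -3.46090692e-04,
        -5.55054593e-04],
       [ 1.56594622e-04, -2.71381673e-01,  9.62471799e-01,
        -1.40842211e-01],
       [ 0.00000000e+00,  0.00000000e+00,  0.00000000e+00,
         1.00000000e+00]])}
```

View pics/side0.png

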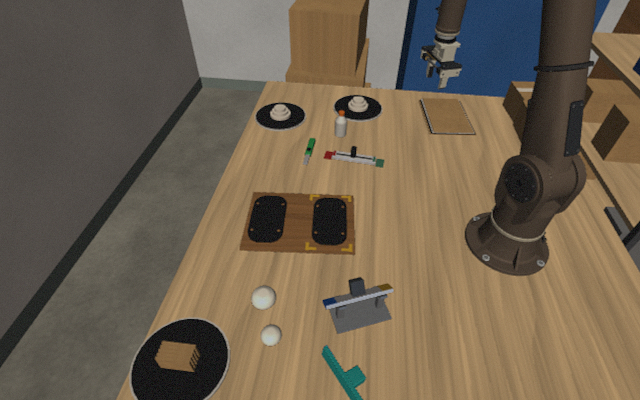

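View pics/top0.png

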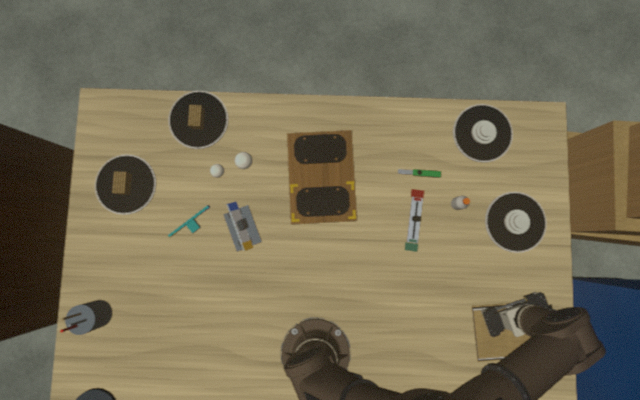

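View pics/wrist0.png

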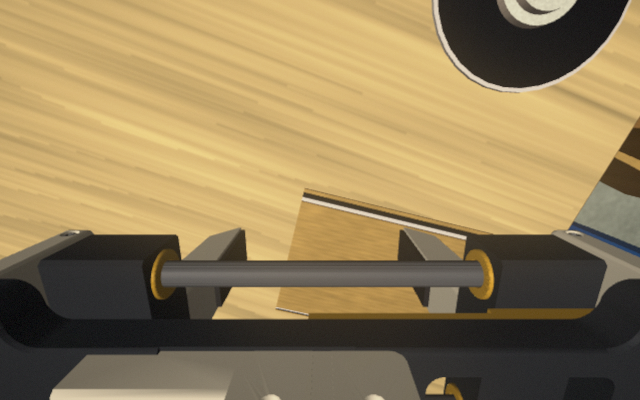

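The top view shows the straightedge in the rack at about (242,226), the turquoise look-alike at (190,222), the board at (322,178), the marker track at (415,220), the knife at (420,173) and the stones at (243,160) and (217,171). Next I'll enlarge these and take coarse positions.

```bash
cat > h.py <<'E'
import numpy as np,cv2
from scipy.spatial.transform import Rotation as R
from cell import arm
def model(n,st=None):
    m=arm.camera_model(n);f=200/np.tan(np.radians(m["vfov"])/2)
    if n=="wrist":
        T=np.eye(4);T[:3,:3]=R.from_rotvec(st["ee_rot"]).as_matrix();T[:3,3]=st["position"];T=T@m["T_tool_cam"]
    else:T=m["cam_to_world"]
    return dict(f=f,cx=m["cx"],cy=m["cy"],T=T)
def ray(M,u,v):
    d=M["T"][:3,:3]@np.array([(u-M["cx"])/M["f"],(v-M["cy"])/M["f"],1.]);return M["T"][:3,3],d/np.linalg.norm(d)
def onz(M,u,v,z):
    o,d=ray(M,u,v);return o+d*(z-o[2])/d[2]
def two(r1,r2):
    (o1,d1),(o2,d2)=r1,r2
    s=np.linalg.lstsq(np.c_[d1,-d2],o2-o1,rcond=None)[0]
    p,q=o1+s[0]*d1,o2+s[1]*d2
    return (p+q)/2,np.linalg.norm(p-q)
def proj(M,p):
    c=M["T"][:3,:3].T@(np.asarray(p)-M["T"][:3,3]);return M["cx"]+M["f"]*c[0]/c[2],M["cy"]+M["f"]*c[1]/c[2]
def shot(n,name):
    st=arm.observe();im=arm.get_image(n);cv2.imwrite(f"pics/{name}.png",im[:,:,::-1]);np.savez(f"pics/{name}.npz",im=im,**model(n,st));return im,model(n,st)
E
python3 - <<'E'
from h import *
t=cv2.imread("pics/top0.png");s=cv2.imread("pics/side0.png")
a=cv2.resize(t[120:260,160:460],None,fx=2.66,fy=2.66,interpolation=cv2.INTER_CUBIC);cv2.imwrite("pics/tz.png",a)
cv2.imwrite("pics/sz.png",cv2.resize(s[130:380,230:430],None,fx=2.4,fy=2.4,interpolation=cv2.INTER_CUBIC))
M=model("top")
for n,u,v,z in[("yellow end",249,246,.06),("blue end",233,206,.06),("grip",242,225,.1),("test",323,201,.02),("wait",320,149,.02),("track",415,220,.014),("trackred",418,193,.014),("green",412,247,.014),("look",190,222,.05)]:
    print(n,onz(M,u,v,z).round(3))
E
```

```text
yellow end [0.383 0.251 0.06 ]
blue end [0.526 0.316 0.06 ]
grip [0.457 0.272 0.1  ]
test [ 0.558 -0.011  0.02 ]
wait [0.756 0.007 0.02 ]
track [ 0.497 -0.358  0.014]
trackred [ 0.599 -0.368  0.014]
green [ 0.396 -0.347  0.014]
look [0.463 0.472 0.05 ]
```

View pics/tz.png

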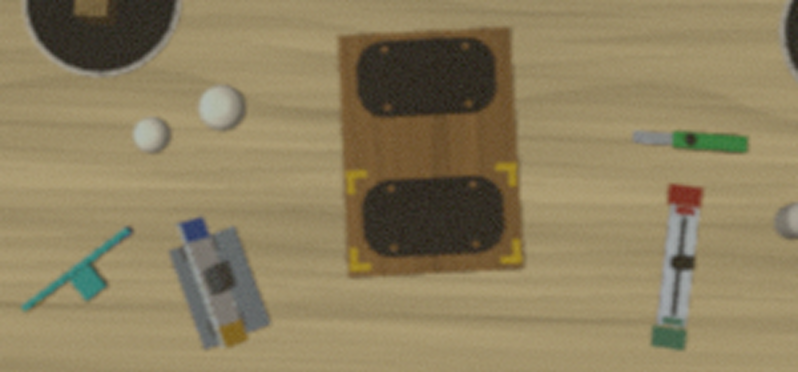

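View pics/sz.png

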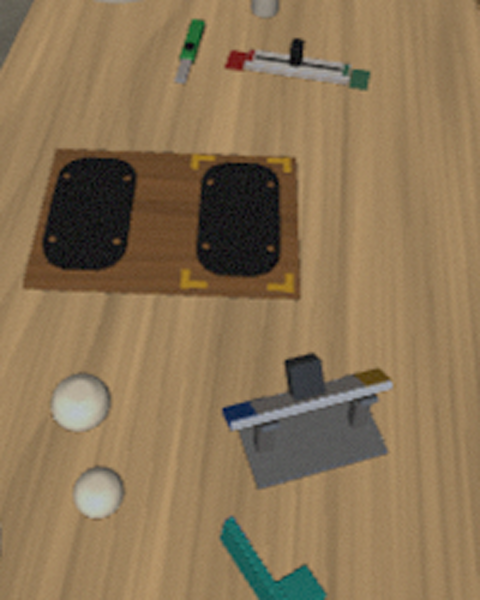

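Candidates: the aluminium bar with yellow and blue ends in the grey rack at (242,226) fits the description. The bar at (190,222) is all turquoise and has no rack, so I leave it. The test place is the plate with yellow corner marks at (323,201), nearer the robot. The plate at (320,149) is the waiting place. The enlarged crop confirms all of this. I'll now move across, using the wrist camera for accurate measurements.

```bash
python3 -m creep '[[[0,2,4,0,0,0,1],[4,6,8,0,0,0,1],[8,11,9,0,0,0,1],[12,16,9,0,0,0,1],[16,20,9,0,0,0,1]]]'
python3 -m creep '[[[1,4,0,0,0,0,1],[2,8,0,0,0,0,1],[2,8,0,0,0,0,1]]]'
python3 - <<'E'
from h import *
shot("wrist","w1")
E
python3 -m creep '[[[0,5,0,0,0,-5,1],[1,10,0,0,0,-10,1],[2,15,0,0,0,-16,1],[3,20,0,0,0,-16,1],[3,25,0,0,0,-16,1]]]'
python3 -m creep '[[[0,5,0,0,0,0,1],[0,6,0,0,0,0,1],[0,6,0,0,0,0,1]]]'
python3 - <<'E'
from h import *
shot("wrist","w2")
E
```

```text
clock: 0.65
position: [0.3375, -0.425, 0.3325]
ee_rot: [3.094, 0.539, 0.001]
force: [1.6, -1.2, -0.4]
width: 1.002
clock: 0.95
position: [0.359, -0.3408, 0.3319]
ee_rot: [-3.091, -0.552, -0.002]
force: [0.7, -0.3, -0.2]
width: 1.002
clock: 1.5
position: [0.3874, -0.0987, 0.3318]
ee_rot: [3.14, 0.101, 0.001]
force: [1.3, 0.7, -0.3]
width: 1.001
clock: 1.8
position: [0.387, -0.0389, 0.3318]
ee_rot: [3.14, 0.108, 0.0]
force: [-0.2, -0.5, 0.0]
width: 1.002
```

View pics/w1.png

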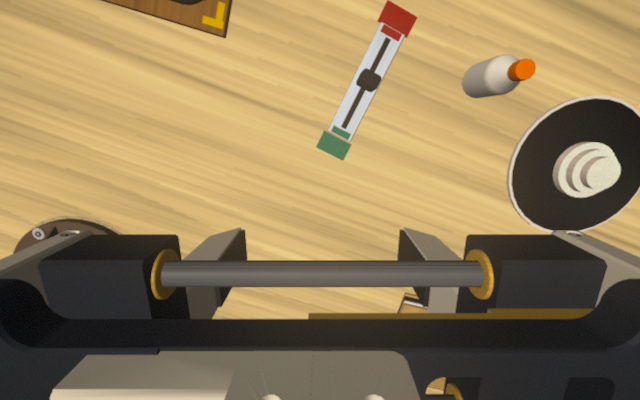

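View pics/w2.png

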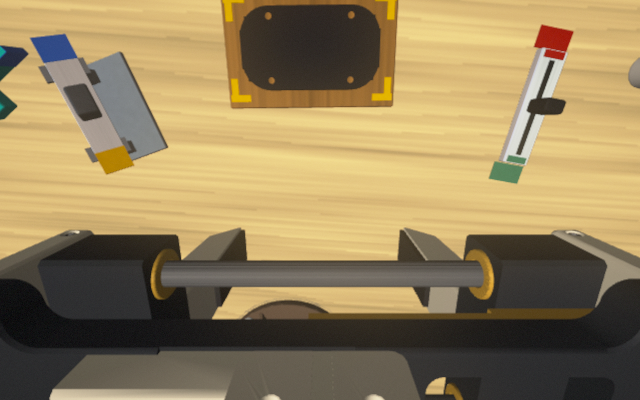

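w1 shows the track (red end (396,18), green end (334,146), marker (369,80)). w2 shows the rack with the bar (blue (54,47), yellow (114,160), grip (83,102)) and the test plate centred at (311,47). I want a nearer shot of the rack for the second view.

```bash
python3 -m creep '[[[0,5,0,0,0,5,1],[-1,10,0,0,0,10,1],[-2,15,0,0,0,15,1],[-2,20,0,0,0,20,1],[-2,23,0,0,0,20,1]]]'
python3 -m creep '[[[0,0,0,0,0,0,1],[0,0,0,0,0,0,1]]]'
python3 - <<'E'
from h import *
shot("wrist","w3")
import cv2
a=cv2.imread("pics/w2.png");cv2.imwrite("pics/w2z.png",cv2.resize(a[0:190,0:190],None,fx=3,fy=3,interpolation=cv2.INTER_CUBIC))
cv2.imwrite("pics/w2y.png",cv2.resize(a[0:120,205:405],None,fx=4,fy=4,interpolation=cv2.INTER_CUBIC))
E
```

```text
clock: 2.35
position: [0.3676, 0.1916, 0.332]
ee_rot: [-3.073, -0.65, -0.002]
force: [1.0, -1.1, 0.2]
width: 1.0
clock: 2.55
position: [0.368, 0.189, 0.3313]
ee_rot: [3.074, 0.645, -0.001]
force: [0.2, -0.4, -0.2]
width: 1.0
```

View pics/w3.png

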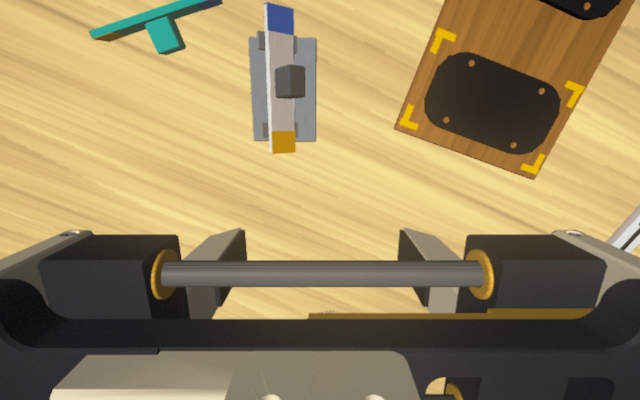

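View pics/w2z.png

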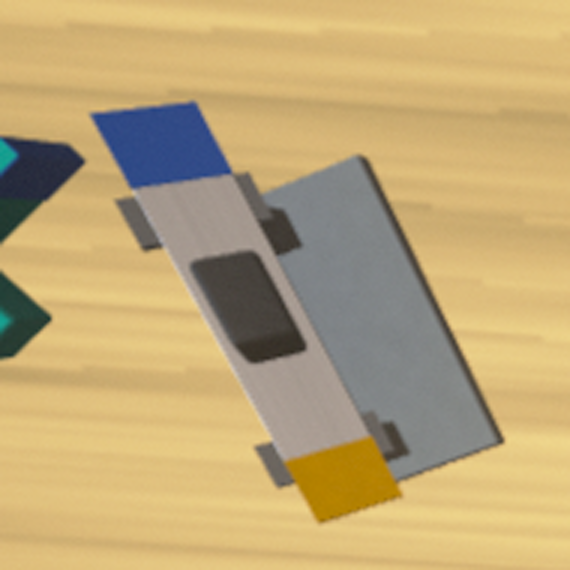

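View pics/w2y.png

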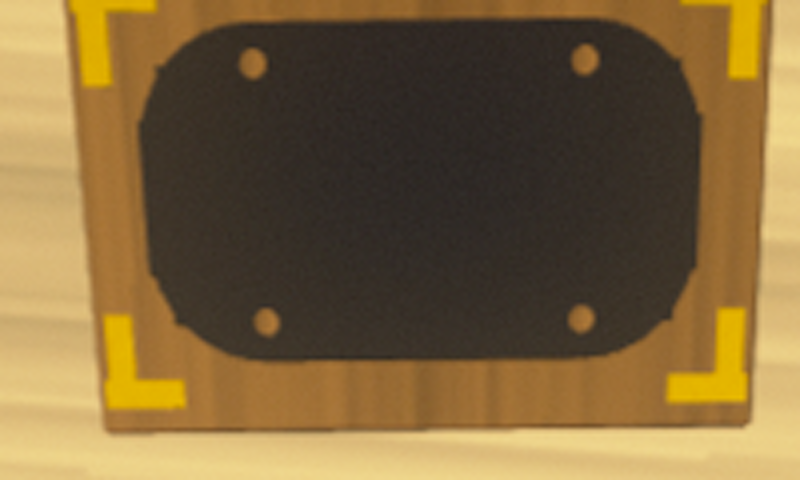

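Run:
```python
import cv2
a=cv2.imread("pics/w3.png");cv2.imwrite("pics/w3z.png",cv2.resize(a[0:165,200:360],None,fx=3.6,fy=3.6,interpolation=cv2.INTER_CUBIC))
cv2.imwrite("pics/w3y.png",cv2.resize(a[15:185,390:590],None,fx=3.5,fy=3.5,interpolation=cv2.INTER_CUBIC))
a=cv2.imread("pics/w1.png");cv2.imwrite("pics/w1z.png",cv2.resize(a[0:165,300:440],None,fx=3.6,fy=3.6,interpolation=cv2.INTER_CUBIC))
a=cv2.imread("pics/w2.png");cv2.imwrite("pics/w2x.png",cv2.resize(a[15:195,470:590],None,fx=3.3,fy=3.3,interpolation=cv2.INTER_CUBIC))
```

```text
(no output)
```

View pics/w3z.png

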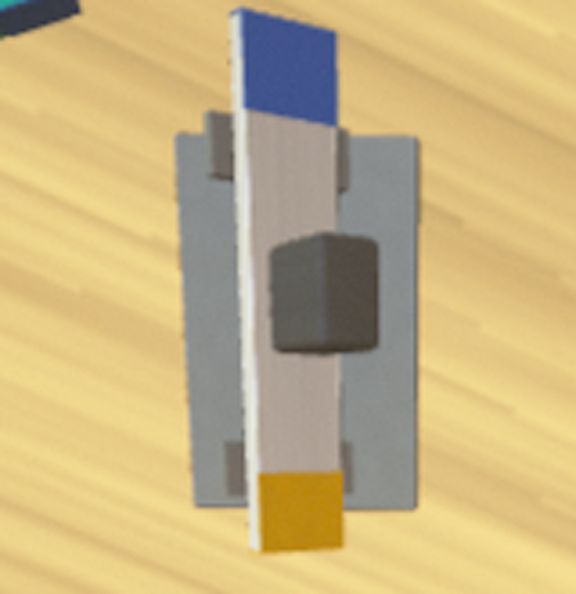

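View pics/w3y.png

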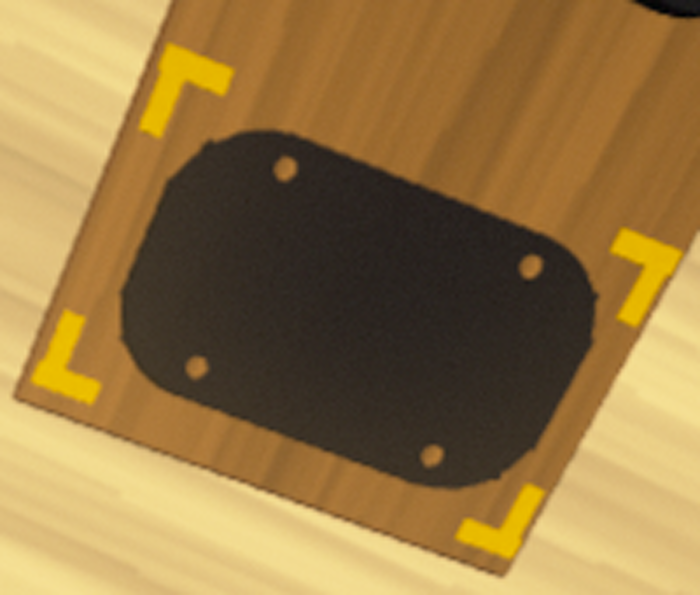

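View pics/w1z.png

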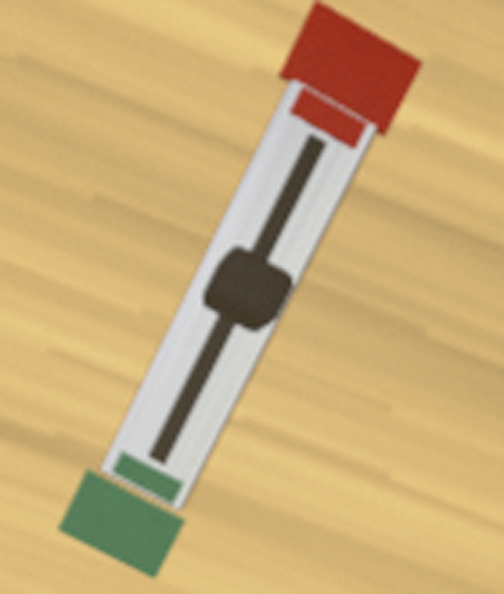

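View pics/w2x.png

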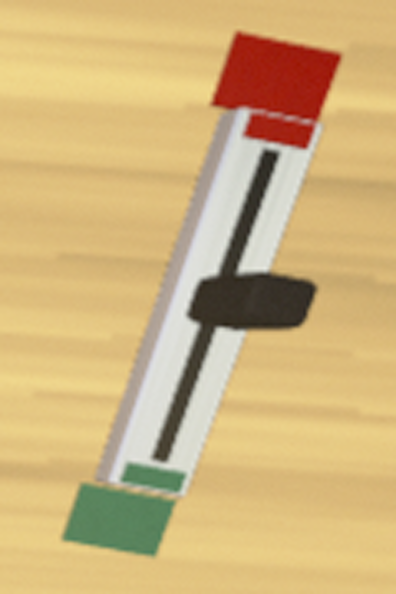

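```bash
cat > meas.py <<'E'
from h import *
def L(n):
    d=np.load(f"pics/{n}.npz");return {k:(d[k] if k=="T" else float(d[k])) for k in("f","cx","cy","T")}
W1,W2,W3=L("w1"),L("w2"),L("w3")
def px(z,s,o):return ((z[0]+.5)/s-.5+o[0],(z[1]+.5)/s-.5+o[1])
def tri(Ma,a,Mb,b):return two(ray(Ma,*a),ray(Mb,*b))
E
python3 - <<'E'
from meas import *
np.set_printoptions(precision=4,suppress=True)
P={}
for n,a,b in[("bH",(92,115),(243,13)),("bL",(195,102),(336,32)),("bbL",(231,175),(336,125)),("bbH",(133,190),(246,110)),("ybL",(371,437),(341,471)),("ybH",(286,461),(258,474)),("yL",(402,494),(342,546)),("yH",(320,521),(262,551))]:
    p,g=tri(W2,px(a,3,(0,0)),W3,px(b,3.6,(200,0)));P[n]=p;print(n,p,round(g,4))
H=np.mean([P[k] for k in("bH","bbH","ybH","yH")],0);Lo=np.mean([P[k] for k in("bL","bbL","ybL","yL")],0)
c=(H+Lo)/2
y=np.mean([P["yL"],P["yH"]],0)-np.mean([P["bL"],P["bH"]],0)
print("top centre",c,"len",np.linalg.norm(y),"y",y/np.linalg.norm(y),"yaw",np.degrees(np.arctan2(y[1],y[0])),"x",(H-Lo),np.linalg.norm(H-Lo),"slope",np.degrees(np.arcsin((H-Lo)[2]/np.linalg.norm(H-Lo))))
Q=[]
for a,b in[((253,63),(285,168)),((585,59),(530,266)),((267,322),(197,367)),((581,319),(432,455))]:
    p,g=tri(W2,px(a,4,(205,0)),W3,px(b,3.5,(390,15)));Q.append(p);print("hole",p,round(g,4))
Q=np.array(Q);print("plate c",Q.mean(0),"yaw y",np.degrees(np.arctan2(*((Q[0]+Q[2]-Q[1]-Q[3])[[1,0]]))),"yaw x",np.degrees(np.arctan2(*((Q[0]+Q[1]-Q[2]-Q[3])[[1,0]]))))
for a,b in[((107,410),(32,383)),((746,402),(508,560))]:
    p,g=tri(W2,px(a,4,(205,0)),W3,px(b,3.5,(390,15)));print("mark",p,round(g,4))
for b in[(168,42),(683,258),(508,560),(32,383)]:print("mark3",onz(W3,*px(b,3.5,(390,15)),.012))
# track
for n,a,b in[("slotR",(316,138),(268,152)),("slotG",(158,460),(160,460)),("gc",(184,505),(183,493)),("rc",(376,125),(320,123)),("rl",(290,80),(237,109))]:
    p,g=tri(W1,px(a,3.6,(300,0)),W2,px(b,3.3,(470,15)));print(n,p,round(g,4))
E
```

```text
bH [0.5306 0.3324 0.0796] 0.0009
bL [0.5428 0.3063 0.059 ] 0.0001
bbL [0.5152 0.2951 0.0597] 0.0008
bbH [0.5035 0.3212 0.0796] 0.0002
ybL [0.404  0.248  0.0585] 0.0005
ybH [0.3926 0.2746 0.0784] 0.0006
yL [0.3772 0.2367 0.0579] 0.0002
yH [0.366  0.263  0.0782] 0.0004
top centre [0.454  0.2847 0.0689] len 0.17916605352946025 y [-0.9217 -0.3879 -0.007 ] yaw -157.17743453985 x [-0.0116  0.0263  0.0202] 0.035139239476104006 slope 35.05155586007178
hole [0.5934 0.0516 0.0189] 0.0001
hole [ 0.6024 -0.0641  0.0192] 0.0002
hole [0.5094 0.0449 0.0198] 0.0
hole [ 0.5184 -0.0706  0.0197] 0.0003
plate c [ 0.5559 -0.0096  0.0194] yaw y 94.46828658282485 yaw x 4.5115756077598075
mark [0.4748 0.1062 0.0139] 0.0004
mark [ 0.4941 -0.1376  0.0095] 0.0006
mark3 [0.6171 0.118  0.012 ]
mark3 [ 0.6341 -0.1271  0.012 ]
mark3 [ 0.4935 -0.1356  0.012 ]
mark3 [0.4752 0.1057 0.012 ]
slotR [ 0.5652 -0.3642  0.0132] 0.0009
slotG [ 0.4269 -0.3505  0.0135] 0.0002
gc [ 0.4121 -0.3686  0.0099] 0.0017
rc [ 0.5785 -0.3851  0.0114] 0.0005
rl [ 0.5813 -0.3464  0.0119] 0.0002
```

The measurements check out:

| Quantity | Measured | Given |
|---|---|---|
| Bar length | 179 mm | 180 mm |
| Bar slope | 35.05° | 35° |
| Bar origin height | 60.7 mm | 62 mm |
| Plate height | 19.4 mm | 20 mm |

Plate centre from the holes is (0.556,-0.010), and the marks give (0.555,-0.010). I'll compute the pre-grasp next.

```bash
cat >> h.py <<'E'
def todo(p,yaw_tool_x,tilt_axis_yaw=0,tilt=0):
    """shift cm and turn deg to TCP p, tool down with tool x at yaw, then tilted about horizontal axis"""
    st=arm.observe();c,s=np.cos(np.radians(yaw_tool_x)),np.sin(np.radians(yaw_tool_x))
    D=np.array([[c,s,0],[s,-c,0],[0,0,-1.]])
    a=np.radians(tilt_axis_yaw);D=R.from_rotvec(np.radians(tilt)*np.array([np.cos(a),np.sin(a),0])).as_matrix()@D
    rv=(R.from_matrix(D)*R.from_rotvec(st["ee_rot"]).inv()).as_rotvec(degrees=True)
    print("t=%.2f"%st["clock"],"shift cm",((np.asarray(p)-st["position"])*100).round(2),"turn",rv.round(2),"F",st["force"].round(1),"w",round(st["width"],3))
E
python3 - <<'E'
from h import *
c=np.array([.454,.2847,.0689]);a=np.radians(-67.2);n=np.array([np.cos(a)*np.sin(np.radians(35)),np.sin(a)*np.sin(np.radians(35)),np.cos(np.radians(35))])
print(n)
for k in(.103,.023):
    print(c+k*n);todo(c+k*n,22.8,22.8,35)
E
```

```text
[ 0.22226981 -0.52875898  0.81915204]
[0.47689379 0.23023782 0.15327266]
t=2.60 shift cm [ 10.9    4.18 -17.8 ] turn [32.21 13.75 -0.81] F [ 0.1 -0.2 -0.8] w 0.997
[0.45911221 0.27253854 0.0877405 ]
t=2.60 shift cm [  9.12   8.41 -24.36] turn [32.21 13.75 -0.81] F [ 0.1 -0.2 -0.8] w 0.997
```

```bash
python3 -m creep '[[[3,0,-3,6.4,2.7,0,1],[5,1,-7,13,5.5,0,1],[7,2,-11,19,8,0,1],[9,3,-14,26,11,-1,1],[10.9,4.2,-17.8,32.2,13.8,-0.8,0.5]]]'
python3 -m creep '[[[0,0,0,0,0,0,0.2],[0,0,0,0,0,0,0.2],[0,0,0,0,0,0,0.2]]]'
python3 - <<'E'
from h import *
c=np.array([.454,.2847,.0689]);n=np.array([ 0.22227, -0.52876,  0.81915])
for k in(.103,.023):todo(c+k*n,22.8,22.8,35)
im,M=shot("wrist","w4");s,S=shot("side","s4")
print(proj(M,c),proj(M,c+.04*n))
cv2.imwrite("pics/s4z.png",cv2.resize(s[200:360,260:460,::-1],None,fx=4,fy=3.7))
E
```

```text
clock: 3.1
position: [0.4791, 0.2292, 0.1525]
ee_rot: [-2.486, -0.497, 0.151]
force: [1.3, 0.9, -0.5]
width: 0.953
clock: 3.4
position: [0.4761, 0.2324, 0.1559]
ee_rot: [-2.489, -0.507, 0.152]
force: [-0.1, 0.5, 1.4]
width: 0.7
t=3.40 shift cm [ 0.08 -0.22 -0.26] turn [ 0.01  0.33 -0.16] F [-0.1  0.5  1.4] w 0.7
t=3.40 shift cm [-1.7   4.01 -6.82] turn [ 0.01  0.33 -0.16] F [-0.1  0.5  1.4] w 0.7
(np.float64(325.9552620019313), np.float64(204.45048176348877)) (np.float64(326.7899686600414), np.float64(219.56584784699405))
```

View pics/w4.png

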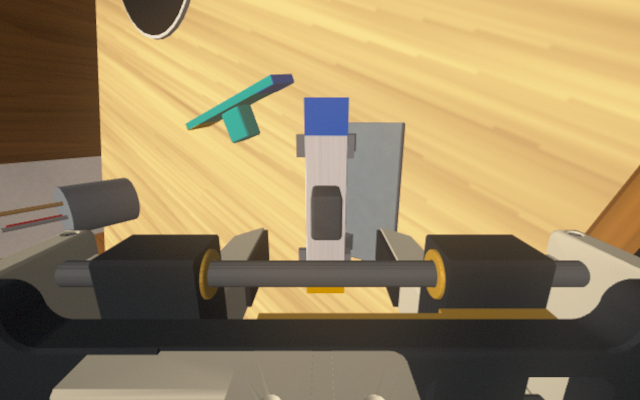

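View pics/s4z.png

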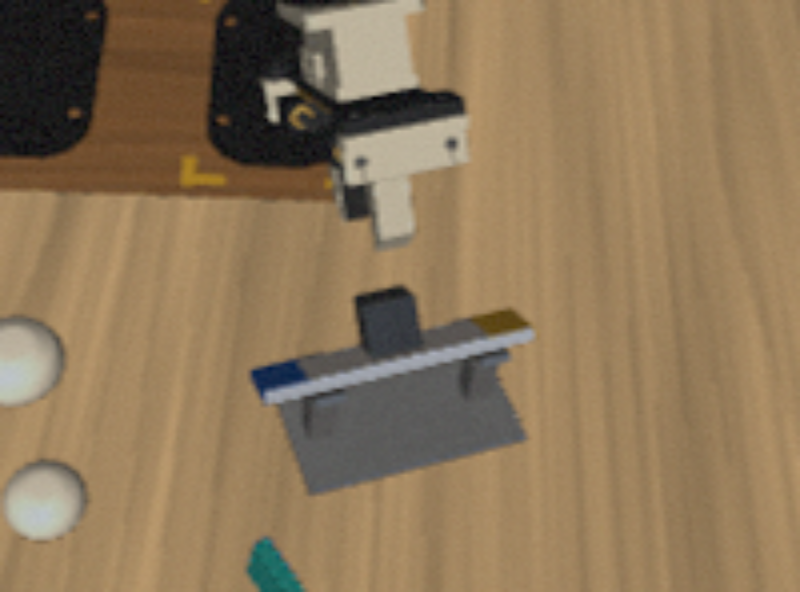

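The jaws are centred on the block ((326,213) in w4) and the tilt matches the bar. Now I go in along the slope normal.

```bash
python3 -m creep '[[[-0.6,1.3,-2.1,0,0,0,0.2],[-1.1,2.6,-4.1,0,0,0,0.2],[-1.5,3.6,-5.5,0,0,0,0.2],[-1.5,3.6,-5.5,0,0,0,0.2]]]'
python3 - <<'E'
from h import *
c=np.array([.454,.2847,.0689]);n=np.array([ 0.22227, -0.52876,  0.81915])
for k in(.023,):todo(c+k*n,22.8,22.8,35)
im,M=shot("wrist","w5");todo(c+.023*n,22.8,22.8,35)
E
```

```text
clock: 3.9
position: [0.4594, 0.2699, 0.1005]
ee_rot: [-2.488, -0.512, 0.154]
force: [-1.0, -0.3, -0.1]
width: 0.597
t=3.90 shift cm [-0.03  0.27 -1.28] turn [ 0.    0.3  -0.38] F [-1.  -0.3 -0.1] w 0.597
t=3.95 shift cm [-0.14  0.33 -1.32] turn [-0.01  0.33 -0.31] F [-0.5 -0.7  0.9] w 0.598
```

View pics/w5.png

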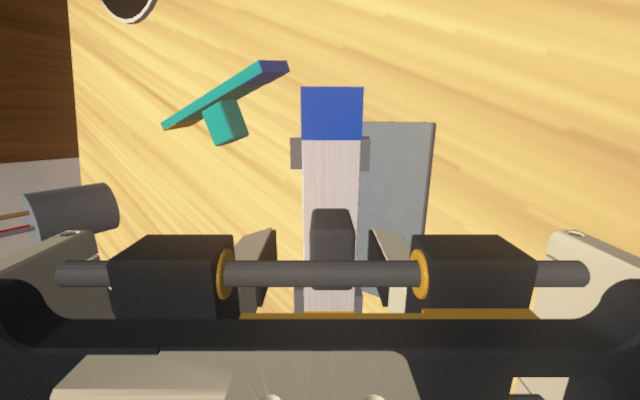

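The block (mid u 332) sits about 5 mm to the right of the jaw centre (322). That agrees with the measured remainder, so I correct sideways as I go in and then close.

```bash
python3 -m creep '[[[0.15,-0.35,-0.3,0,0.3,-0.3,0.2],[0,0,-0.8,0,0.3,-0.3,0.2],[-0.1,0.3,-1.3,0,0.3,-0.3,0.2],[-0.1,0.3,-1.3,0,0.3,-0.3,0.2]]]'
python3 - <<'E'
from h import *
c=np.array([.454,.2847,.0689]);n=np.array([ 0.22227, -0.52876,  0.81915])
todo(c+.023*n,22.8,22.8,35)
im,M=shot("wrist","w6");todo(c+.023*n,22.8,22.8,35)
E
```

```text
clock: 4.35
position: [0.4593, 0.2717, 0.0853]
ee_rot: [-2.487, -0.497, 0.162]
force: [-0.7, -0.1, -0.4]
width: 0.602
t=4.35 shift cm [-0.02  0.08  0.24] turn [-0.07 -0.25  0.14] F [-0.7 -0.1 -0.4] w 0.602
t=4.40 shift cm [-0.03  0.09  0.22] turn [-0.07 -0.24  0.14] F [ 0.6 -0.1 -0.8] w 0.602
```

View pics/w6.png

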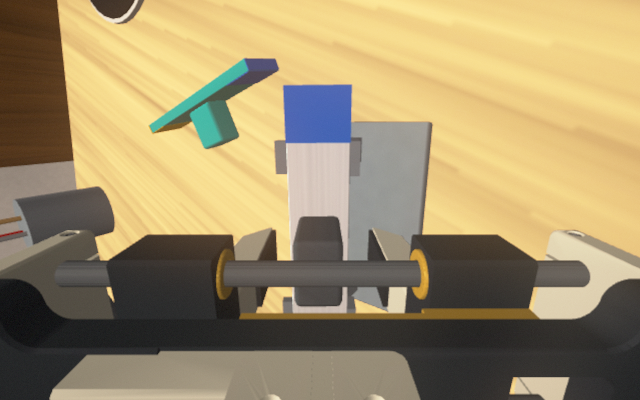

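Centred to within about 1 mm (block mid u 319), so I close.

```bash
python3 -m creep '[[[0,0,0.1,0,0,0,-0.3],[0,0,0.1,0,0,0,-0.8],[0,0,0.1,0,0,0,-1],[0,0,0.1,0,0,0,-1],[0,0,0.1,0,0,0,-1]]]' 35
python3 -m creep '[[[0,0,0,0,0,0,-1],[0,0,0,0,0,0,-1]]]' 35
```

```text
clock: 4.9
position: [0.4594, 0.2726, 0.0876]
ee_rot: [-2.485, -0.498, 0.161]
force: [-1.8, 1.8, 6.5]
width: 0.267
clock: 5.1
position: [0.4594, 0.2726, 0.0876]
ee_rot: [-2.485, -0.498, 0.161]
force: [-2.2, 0.7, 6.0]
width: 0.26
```

The opening is 24 mm, which is the block's width, so the grip is sound. I lift square to the slope.

```bash
python3 -m creep '[[[0.2,-0.5,0.8,0,0,0,-1],[0.7,-1.6,2.5,0,0,0,-1],[1.3,-3.2,4.9,0,0,0,-1],[2,-4.8,7.4,0,0,0,-1],[2.4,-5.8,9,0,0,0,-1]]]'
python3 - <<'E'
from h import *
im,M=shot("wrist","w7");s,S=shot("side","s7");cv2.imwrite("pics/s7z.png",cv2.resize(s[180:360,260:460,::-1],None,fx=3.3,fy=3.3))
todo((.5559,-.0096,.20),90.5)
E
```

```text
clock: 5.6
position: [0.485, 0.2114, 0.178]
ee_rot: [-2.489, -0.495, 0.159]
force: [0.0, 0.3, -3.2]
width: 0.259
t=5.70 shift cm [  6.98 -22.11   2.18] turn [-20.49 -30.89  65.83] F [ 0.2 -0.1 -4.1] w 0.257
```

View pics/s7z.png

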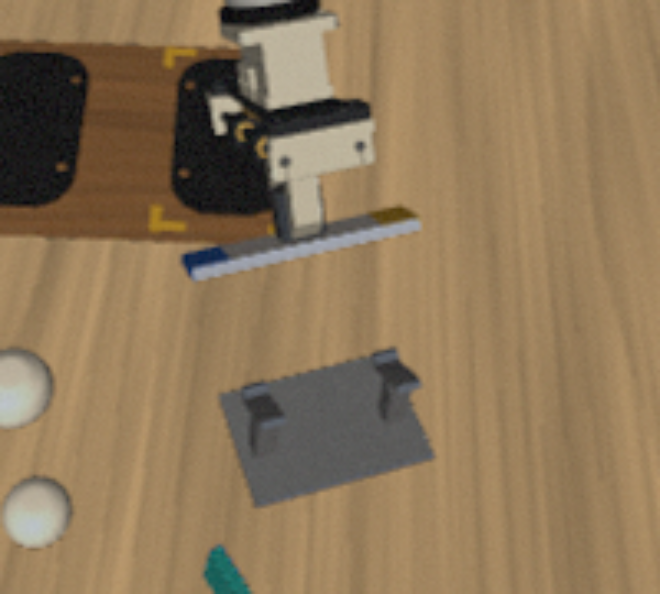

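View pics/w7.png

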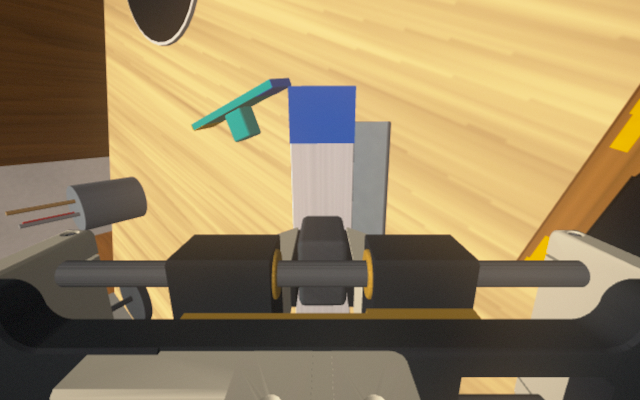

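The bar is out and held parallel to the jaws, blue end towards tool +x. I level it, then carry it over the test place.

```bash
python3 -m creep '[[[0,-1,2,-6.4,-2.7,0,-1],[1,-3,3,-13,-5.5,0,-1],[2,-6,3.5,-19.5,-8.2,0,-1],[3,-9,4,-26,-11,0,-1],[4,-12,4,-32.2,-13.6,0,-1]]]'
python3 -m creep '[[[0.5,-2,0,0,0,8,-1],[1,-4,0,0,0,16,-1],[1.5,-6,0,0,0,24,-1],[2,-8,0,0,0,32,-1],[3,-10,0,0,0,40,-1]]]'
python3 -m creep '[[[0,0,0,0,0,8,-1],[0,0,0,0,0,16,-1],[0,0,0,0,0,24,-1],[0,0,0,0,0,31,-1],[0,0,0,0,0,31,-1]]]'
python3 - <<'E'
from h import *
todo((.5559,-.0096,.20),94.5)
E
```

```text
clock: 6.2
position: [0.5239, 0.0932, 0.2171]
ee_rot: [3.079, 0.617, 0.002]
force: [-1.7, -0.4, -4.9]
width: 0.26
clock: 6.7
position: [0.5525, -0.0065, 0.2154]
ee_rot: [-2.675, -1.639, 0.006]
force: [-0.4, 1.2, -3.1]
width: 0.259
clock: 7.2
position: [0.5527, -0.006, 0.2153]
ee_rot: [-2.144, -2.29, 0.005]
force: [0.1, 0.5, -3.8]
width: 0.257
t=7.20 shift cm [ 0.32 -0.36 -1.53] turn [-0.04 -0.33  0.74] F [ 0.1  0.5 -3.8] w 0.257
```

```bash
python3 -m creep '[[[0.3,-0.4,-3,0,-0.3,0.7,-1],[0.3,-0.4,-7,0,-0.3,0.7,-1],[0.3,-0.4,-11,0,-0.3,0.7,-1],[0.3,-0.4,-13,0,-0.3,0.7,-1],[0.3,-0.4,-13,0,-0.3,0.7,-1]]]'
python3 - <<'E'
from h import *
todo((.5559,-.0096,.055),94.5)
im,M=shot("wrist","w8");s,S=shot("side","s8");cv2.imwrite("pics/s8z.png",cv2.resize(s[150:300,220:420,::-1],None,fx=4,fy=3.9))
todo((.5559,-.0096,.055),94.5)
E
```

```text
clock: 7.7
position: [0.5539, -0.0104, 0.0832]
ee_rot: [-2.137, -2.298, 0.005]
force: [-0.6, 0.4, -3.4]
width: 0.256
t=7.70 shift cm [ 0.2   0.08 -2.82] turn [-0.   -0.29  0.35] F [-0.6  0.4 -3.4] w 0.256
t=7.80 shift cm [-0.07  0.03 -3.18] turn [-0.02  0.06  0.28] F [-0.1 -0.4 -3.5] w 0.26
```

View pics/w8.png

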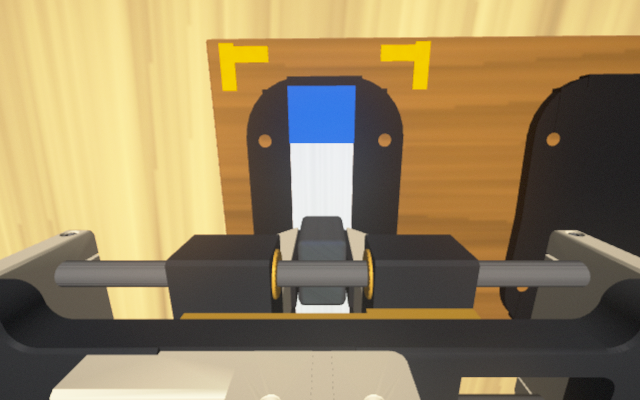

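View pics/s8z.png

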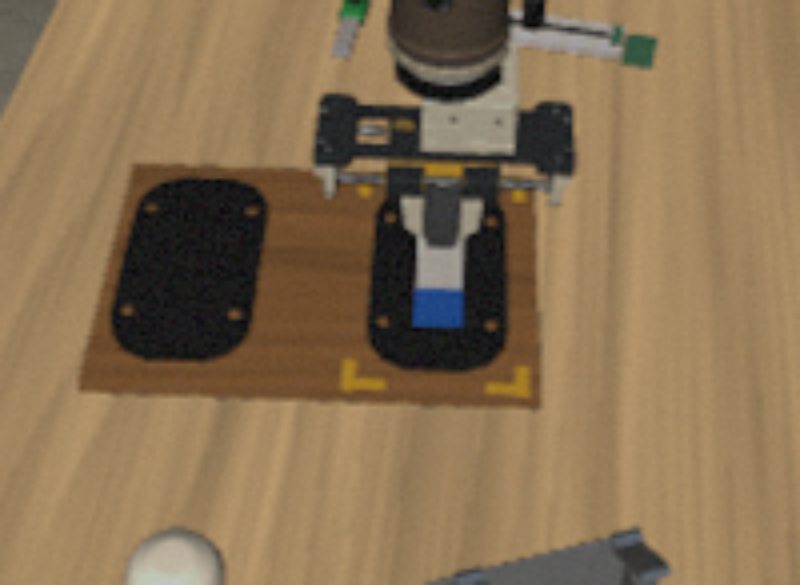

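The bar sits midway between the holes (mid 325 against bar 321) and parallel to the plate. I lower it while watching the force.

```bash
python3 -m creep '[[[0,0,-1,0,0,0.3,-1],[0,0,-1.8,0,0,0.3,-1],[0,0,-2.3,0,0,0.3,-1],[0,0,-2.6,0,0,0.3,-1],[0,0,-2.6,0,0,0.3,-1]]]'
python3 -m creep '[[[0,0,-0.1,0,0,0,-1],[0,0,-0.2,0,0,0,-1],[0,0,-0.2,0,0,0,-1]]]'
python3 - <<'E'
from h import *
todo((.5559,-.0096,.055),94.5)
E
```

```text
clock: 8.3
position: [0.5565, -0.0105, 0.0604]
ee_rot: [2.13, 2.308, 0.001]
force: [-0.2, 0.4, -2.5]
width: 0.259
clock: 8.6
position: [0.5568, -0.0104, 0.0588]
ee_rot: [2.13, 2.308, 0.002]
force: [-0.4, 0.2, -3.0]
width: 0.258
t=8.60 shift cm [-0.09  0.08 -0.38] turn [ 0.    0.12 -0.09] F [-0.4  0.2 -3. ] w 0.258
```

```bash
python3 -m creep '[[[0,0,-0.1,0,0,0,-1],[0,0,-0.15,0,0,0,-1],[0,0,-0.15,0,0,0,-1]]]'
python3 -m creep '[[[0,0,-0.1,0,0,0,-1],[0,0,-0.15,0,0,0,-1],[0,0,-0.15,0,0,0,-1]]]'
```

```text
clock: 8.9
position: [0.5567, -0.0105, 0.0572]
ee_rot: [2.13, 2.308, 0.002]
force: [0.4, -0.3, -4.1]
width: 0.257
clock: 9.2
position: [0.5567, -0.0104, 0.0556]
ee_rot: [2.13, 2.308, 0.002]
force: [0.1, 0.5, -3.5]
width: 0.26
```

```bash
python3 -m creep '[[[0,0,-0.1,0,0,0,-1],[0,0,-0.15,0,0,0,-1],[0,0,-0.15,0,0,0,-1]]]'
python3 -m creep '[[[0,0,-0.1,0,0,0,-1],[0,0,-0.1,0,0,0,-1]]]'
```

```text
clock: 9.5
position: [0.5567, -0.0104, 0.0541]
ee_rot: [2.13, 2.308, 0.002]
force: [0.5, 0.9, -3.2]
width: 0.259
clock: 9.7
position: [0.5567, -0.0104, 0.0531]
ee_rot: [2.13, 2.308, 0.002]
force: [0.0, -0.6, -3.6]
width: 0.256
```

```bash
python3 -m creep '[[[0,0,-0.1,0,0,0,-1],[0,0,-0.1,0,0,0,-1]]]'
python3 -m creep '[[[0,0,-0.1,0,0,0,-1],[0,0,-0.1,0,0,0,-1]]]'
```

```text
clock: 9.9
position: [0.5568, -0.0104, 0.0522]
ee_rot: [2.13, 2.308, 0.002]
force: [0.5, -0.7, -3.4]
width: 0.262
clock: 10.1
position: [0.5568, -0.0104, 0.0521]
ee_rot: [2.129, 2.307, 0.002]
force: [-3.0, 0.4, 8.2]
width: 0.26
```

Contact at TCP z 0.052, so the underside is at about 0.020. I release gently.

```bash
python3 -m creep '[[[0,0,0.05,0,0,0,-1],[0,0,0.05,0,0,0,-0.3],[0,0,0.05,0,0,0,-0.1],[0,0,0.05,0,0,0,0],[0,0,0.05,0,0,0,0.1]]]'
python3 -m creep '[[[0,0,0,0,0,0,0.1],[0,0,0.5,0,0,0,0.1],[0,0,2,0,0,0,0.1],[0,0,5,0,0,0,0.1],[0,0,8,0,0,0,0.1]]]'
python3 -m creep '[[[0,0,3,0,0,0,-1],[0,0,3,0,0,0,-1],[0,0,3,0,0,0,-1]]]'
python3 - <<'E'
from h import *
im,M=shot("wrist","w9");s,S=shot("side","s9");cv2.imwrite("pics/s9z.png",cv2.resize(s[150:300,220:420,::-1],None,fx=4,fy=3.9))
st=arm.observe();print(st["clock"],st["position"],st["width"],st["force"])
E
```

```text
clock: 10.6
position: [0.5568, -0.0104, 0.0517]
ee_rot: [2.13, 2.308, 0.002]
force: [0.7, 0.5, 0.6]
width: 0.528
clock: 11.1
position: [0.5565, -0.0102, 0.1335]
ee_rot: [2.129, 2.309, 0.002]
force: [0.6, -0.5, 0.0]
width: 0.55
clock: 11.4
position: [0.5572, -0.0104, 0.1632]
ee_rot: [2.128, 2.306, 0.004]
force: [-0.7, -0.6, 0.3]
width: 0.338
11.5 [ 0.5562276  -0.01063114  0.16149623] 0.250732832548167 [ 0.84218379 -0.04184807 -1.21439587]
```

View pics/w9.png

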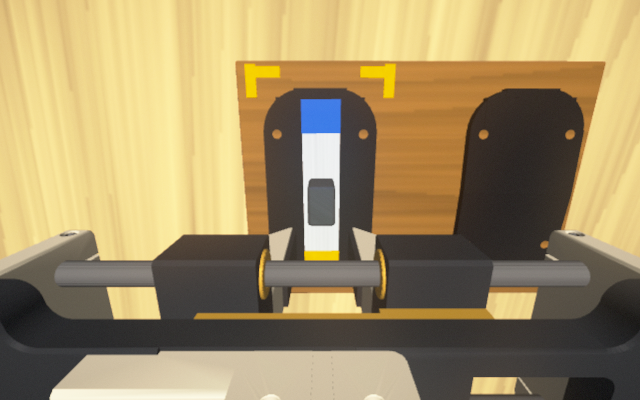

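View pics/s9z.png

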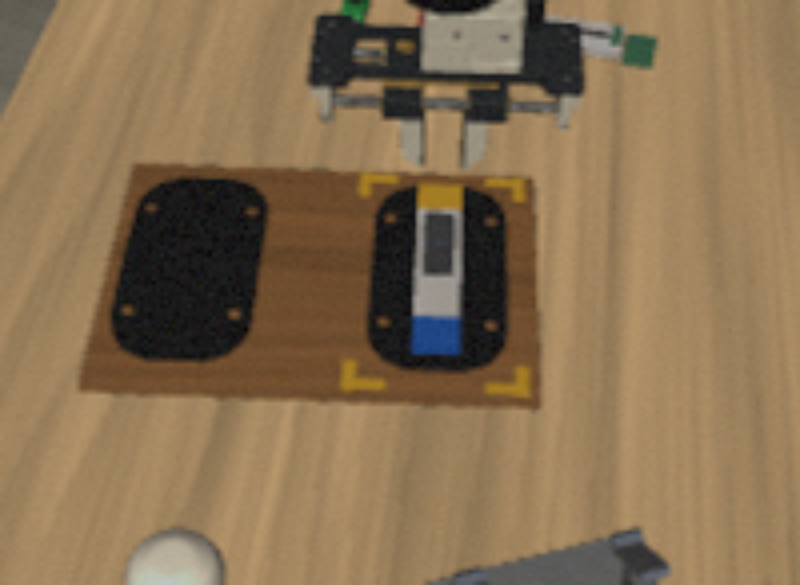

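The bar lies centred and parallel on the test plate (in the side crop, yellow end at (440,195), blue end at (437,335)). Now the yellow end, with the jaws shut.

```bash
python3 -m creep '[[[0.3,-3.5,0,0,0,0,-1],[0.6,-7.5,0,0,0,0,-1],[0.6,-7.5,-4,0,0,0,-1],[0.6,-7.5,-8,0,0,0,-1],[0.6,-7.5,-9.2,0,0,0,-1]]]'
python3 -m creep '[[[0,0,-0.3,0,0,0,-1],[0,0,-0.6,0,0,0,-1],[0,0,-0.6,0,0,0,-1]]]'
python3 - <<'E'
from h import *
todo((.5624,-.0852,.047),94.5)
E
```

```text
clock: 12.0
position: [0.5595, -0.0859, 0.0654]
ee_rot: [-2.128, -2.305, 0.005]
force: [-0.7, 0.6, -0.9]
width: 0.005
clock: 12.3
position: [0.5636, -0.085, 0.0648]
ee_rot: [2.128, 2.307, 0.004]
force: [-0.4, -0.2, 0.5]
width: 0.006
t=12.30 shift cm [-0.12 -0.02 -1.78] turn [ 0.01  0.21 -0.13] F [-0.4 -0.2  0.5] w 0.006
```

```bash
python3 -m creep '[[[-0.1,0,-0.3,0,0,0,-1],[-0.1,0,-0.6,0,0,0,-1],[-0.1,0,-0.6,0,0,0,-1]]]'
python3 -m creep '[[[0,0,-0.15,0,0,0,-1],[0,0,-0.3,0,0,0,-1],[0,0,-0.3,0,0,0,-1]]]'
python3 -m creep '[[[0,0,-0.15,0,0,0,-1],[0,0,-0.2,0,0,0,-1],[0,0,-0.2,0,0,0,-1]]]'
```

```text
clock: 12.6
position: [0.5617, -0.0855, 0.0578]
ee_rot: [2.129, 2.307, 0.002]
force: [-0.1, 0.0, -0.3]
width: 0.001
clock: 12.9
position: [0.5616, -0.0854, 0.0545]
ee_rot: [2.13, 2.308, 0.002]
force: [-0.5, -0.5, -0.2]
width: 0.005
clock: 13.2
position: [0.5617, -0.0854, 0.0526]
ee_rot: [2.13, 2.308, 0.002]
force: [-0.2, 0.7, 0.1]
width: 0.007
```

```bash
python3 -m creep '[[[0,0,-0.15,0,0,0,-1],[0,0,-0.2,0,0,0,-1],[0,0,-0.2,0,0,0,-1]]]'
```

```text
clock: 13.5
position: [0.5616, -0.0854, 0.0506]
ee_rot: [2.13, 2.308, 0.002]
force: [0.4, -0.8, -0.3]
width: 0.004
```

```bash
python3 -m creep '[[[0,0,-0.1,0,0,0,-1],[0,0,-0.2,0,0,0,-1],[0,0,-0.2,0,0,0,-1]]]'
python3 -m creep '[[[0,0,-0.1,0,0,0,-1],[0,0,-0.1,0,0,0,-1]]]'
```

```text
clock: 13.8
position: [0.5616, -0.0854, 0.0486]
ee_rot: [2.13, 2.308, 0.002]
force: [0.3, -0.4, 0.0]
width: 0.002
clock: 14.0
position: [0.5617, -0.0854, 0.0476]
ee_rot: [2.13, 2.308, 0.002]
force: [-0.2, -0.1, 0.7]
width: 0.0
```

```bash
python3 -m creep '[[[0,0,-0.1,0,0,0,-1],[0,0,-0.1,0,0,0,-1]]]'
```

```text
clock: 14.2
position: [0.5618, -0.0854, 0.0474]
ee_rot: [2.129, 2.307, 0.002]
force: [-2.4, 0.1, 7.8]
width: 0.004
```

Contact at TCP z 0.0475. I press a bit more firmly and look while pressing.

```bash
python3 -m creep '[[[0,0,-0.1,0,0,0,-1],[0,0,-0.1,0,0,0,-1],[0,0,-0.1,0,0,0,-1]]]'
python3 - <<'E'
from h import *
im,M=shot("wrist","w10");s,S=shot("side","s10");cv2.imwrite("pics/s10z.png",cv2.resize(s[150:300,220:420,::-1],None,fx=4,fy=3.9))
st=arm.observe();print(st["clock"],st["position"],st["width"],st["force"])
E
python3 -m creep '[[[0,0,0.5,0,0,0,-1],[0,0,1.5,0,0,0,-1],[0,0,4,0,0,0,-1]]]'
```

```text
clock: 14.5
position: [0.5618, -0.0854, 0.0473]
ee_rot: [2.129, 2.307, 0.001]
force: [-6.3, -1.2, 19.3]
width: 0.008
14.6 [ 0.56176998 -0.08541727  0.04724074] 0.005178981956013336 [-6.90049533 -0.24551652 19.62907066]
clock: 14.9
position: [0.5604, -0.0854, 0.0849]
ee_rot: [-2.129, -2.308, 0.001]
force: [-0.1, -0.2, 0.9]
width: 0.006
```

View pics/s10z.png

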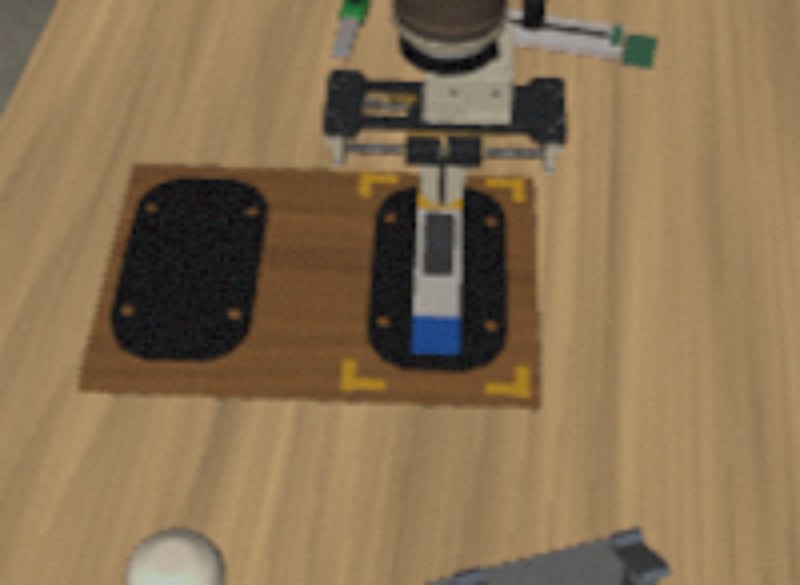

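View pics/w10.png

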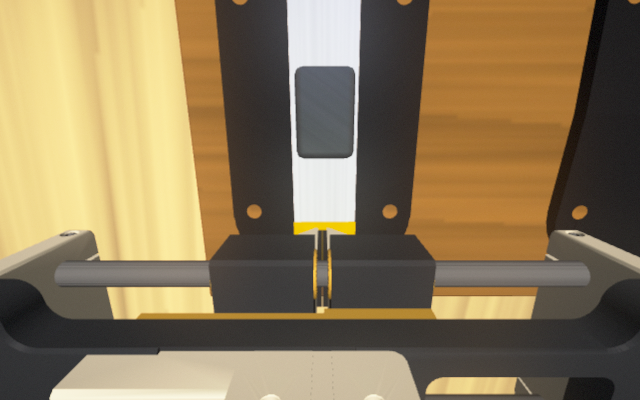

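Yellow end pressed with about 19 N; the blue end did not move in the side view (bottom edge still at v≈355). Now the blue end.

```bash
python3 -m creep '[[[0,0,3.5,0,0,0,-1],[-0.3,4,5,0,0,0,-1],[-0.7,8.5,5,0,0,0,-1],[-1,12,5,0,0,0,-1],[-1.2,15,4,0,0,0,-1]]]'
python3 -m creep '[[[0,0,-3,0,0,0,-1],[0,0,-6.0,0,0,0,-1],[0,0,-6.3,0,0,0,-1],[0,0,-6.3,0,0,0,-1]]]'
python3 - <<'E'
from h import *
todo((.5506,.0644,.047),94.5)
E
```

```text
clock: 15.4
position: [0.5502, 0.0672, 0.1275]
ee_rot: [2.127, 2.308, 0.006]
force: [0.6, -0.2, 1.1]
width: 0.011
clock: 15.8
position: [0.5494, 0.0646, 0.0628]
ee_rot: [2.13, 2.309, 0.001]
force: [0.8, 1.1, 0.7]
width: 0.006
t=15.80 shift cm [ 0.12 -0.02 -1.58] turn [ 0.    0.03 -0.1 ] F [0.8 1.1 0.7] w 0.006
```

```bash
python3 -m creep '[[[0.1,0,-0.2,0,0,0,-1],[0.1,0,-0.4,0,0,0,-1],[0.1,0,-0.4,0,0,0,-1]]]'
python3 -m creep '[[[0,0,-0.1,0,0,0,-1],[0,0,-0.2,0,0,0,-1],[0,0,-0.2,0,0,0,-1]]]'
python3 -m creep '[[[0,0,-0.1,0,0,0,-1],[0,0,-0.2,0,0,0,-1],[0,0,-0.2,0,0,0,-1]]]'
```

```text
clock: 16.1
position: [0.5512, 0.0645, 0.0595]
ee_rot: [2.13, 2.307, 0.003]
force: [-0.3, -0.0, 0.3]
width: 0.004
clock: 16.4
position: [0.5507, 0.0646, 0.0567]
ee_rot: [2.13, 2.308, 0.002]
force: [-0.0, 0.2, -0.5]
width: 0.008
clock: 16.7
position: [0.5506, 0.0646, 0.0545]
ee_rot: [2.13, 2.308, 0.002]
force: [-0.3, -0.1, 0.6]
width: 0.006
```

```bash
python3 -m creep '[[[0,0,-0.1,0,0,0,-1],[0,0,-0.2,0,0,0,-1],[0,0,-0.2,0,0,0,-1]]]'
python3 -m creep '[[[0,0,-0.1,0,0,0,-1],[0,0,-0.2,0,0,0,-1],[0,0,-0.2,0,0,0,-1]]]'
```

```text
clock: 17.0
position: [0.5506, 0.0646, 0.0525]
ee_rot: [2.13, 2.308, 0.002]
force: [0.4, -0.0, 0.2]
width: 0.003
clock: 17.3
position: [0.5506, 0.0646, 0.0506]
ee_rot: [2.13, 2.308, 0.002]
force: [0.6, -0.3, -0.1]
width: 0.007
```

```bash
python3 -m creep '[[[0,0,-0.1,0,0,0,-1],[0,0,-0.2,0,0,0,-1],[0,0,-0.2,0,0,0,-1]]]'
python3 -m creep '[[[0,0,-0.1,0,0,0,-1],[0,0,-0.1,0,0,0,-1]]]'
python3 -m creep '[[[0,0,-0.1,0,0,0,-1],[0,0,-0.1,0,0,0,-1]]]'
```

```text
clock: 17.6
position: [0.5506, 0.0645, 0.0486]
ee_rot: [2.13, 2.308, 0.002]
force: [0.5, -0.1, 1.0]
width: 0.007
clock: 17.8
position: [0.5506, 0.0646, 0.0476]
ee_rot: [2.13, 2.308, 0.002]
force: [0.3, -0.2, -0.6]
width: 0.007
clock: 18.0
position: [0.5508, 0.0646, 0.0474]
ee_rot: [2.129, 2.307, 0.002]
force: [-2.8, -0.8, 9.5]
width: 0.004
```

```bash
python3 -m creep '[[[0,0,-0.1,0,0,0,-1],[0,0,-0.1,0,0,0,-1],[0,0,-0.1,0,0,0,-1]]]'
python3 - <<'E'
from h import *
im,M=shot("wrist","w11");s,S=shot("side","s11")
st=arm.observe();print(st["clock"],st["position"],st["force"])
E
python3 -m creep '[[[0,0,0.5,0,0,0,-1],[0,0,1.5,0,0,0,-1],[0,0,5,0,0,0,-1]]]'
python3 - <<'E'
from h import *
s,S=shot("side","s12");t,T=shot("top","t12")
c=[np.load(f"pics/{n}.npz")["im"][170:260,300:370,::-1] for n in("s9","s10","s11","s12")]
cv2.imwrite("pics/cmp.png",cv2.resize(np.hstack(c),None,fx=2.85,fy=5,interpolation=cv2.INTER_CUBIC))
E
```

```text
clock: 18.3
position: [0.5508, 0.0646, 0.0472]
ee_rot: [2.129, 2.307, 0.002]
force: [-7.2, -2.0, 20.5]
width: 0.004
18.4 [0.55076899 0.06463596 0.04723375] [-5.93598652 -2.40173279 20.46834736]
clock: 18.7
position: [0.5488, 0.064, 0.0941]
ee_rot: [-2.129, -2.307, 0.004]
force: [0.3, 0.1, -0.4]
width: 0.005
```

View pics/cmp.png

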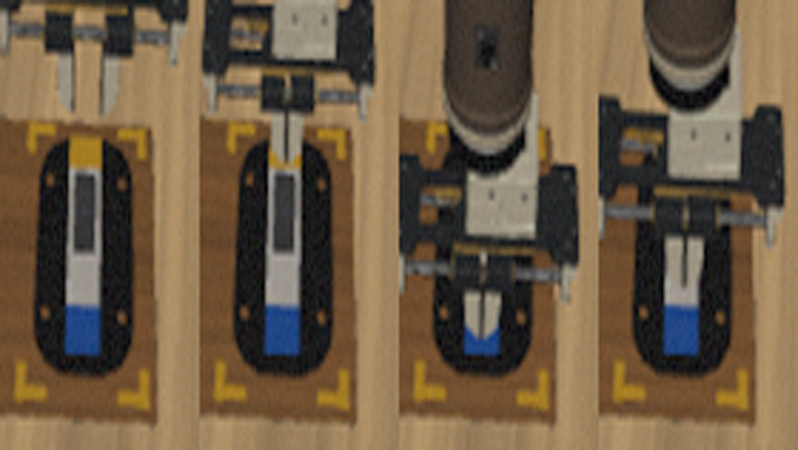

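View pics/w11.png

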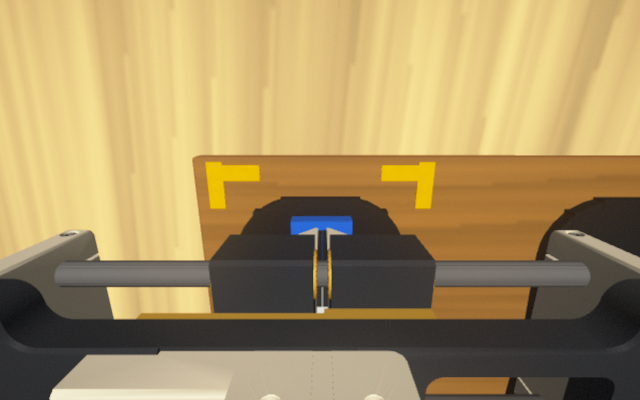

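Run:
```python
import cv2,numpy as np
for n in("s9","s10","s11","s12"):
    im=np.load(f"pics/{n}.npz")["im"]
    h=cv2.cvtColor(im,cv2.COLOR_RGB2HSV);m=cv2.inRange(h,(105,120,80),(125,255,255));m[:225]=0;m[250:]=0;m[:,:310]=0;m[:,350:]=0
    ys,xs=np.nonzero(m)
    col=im[225:250,325:334].astype(float);b=(col[:,:,2]-col[:,:,0]).mean(1)  # blueness profile
    k=int(np.argmax(b));half=b.max()/2
    j=max(i for i in range(len(b)) if b[i]>half);low=225+j+(b[j]-half)/(b[j]-b[j+1])
    print(n,len(ys),ys.min(),ys.max(),"lower edge",round(low,2),xs.min(),xs.max())
```

```text
s9 114 231 240 lower edge 240.4 323 334
s10 114 231 240 lower edge 240.4 323 334
s11 48 236 240 lower edge 240.42 323 334
s12 114 231 240 lower edge 240.41 323 334
```

The blue edge stayed at 240.4 px in all four frames (a rock would move it about 2 px), and both ends met the finger at the same height, TCP 0.0475. The bar lies firm, so the marker goes to the green end. I move to the red side of the marker.

```bash
python3 -m creep '[[[0,0,4,0,0,0,-1],[0,-4,7,0,0,-2,-1],[0,-9,7,0,0,-4,-1],[0,-14,7,0,0,-6,-1],[0,-19,7,0,0,-8,-1]]]'
python3 -m creep '[[[0,-5,0,0,0,-2,-1],[0,-10,0,0,0,-2,-1],[0,-15,0,0,0,-2,-1],[0,-20,0,0,0,-2,-1],[0,-23,0,0,0,-2,-1]]]'
python3 -m creep '[[[0,0,0,0,0,0,-1],[0,0,0,0,0,0,-1]]]'
python3 - <<'E'
from h import *
todo((.541,-.3615,.15),84.3)
im,M=shot("wrist","w13");s,S=shot("side","s13");t,T=shot("top","t13")
from meas import W1,W2,px,tri
# marker block top centre: centre of top face
print(tri(W1,px((258,275),3.6,(300,0)),W2,px((283,295),3.3,(470,15))))
cv2.imwrite("pics/t13z.png",cv2.resize(t[160:270,370:490,::-1],None,fx=5,fy=5))
cv2.imwrite("pics/s13z.png",cv2.resize(s[100:200,280:420,::-1],None,fx=5,fy=5))
E
```

```text
clock: 19.3
position: [0.5506, -0.1274, 0.1662]
ee_rot: [2.286, 2.152, 0.002]
force: [0.6, -0.6, 0.2]
width: 0.005
clock: 19.8
position: [0.5492, -0.3607, 0.1653]
ee_rot: [2.327, 2.108, -0.001]
force: [0.1, -0.4, 0.4]
width: 0.003
clock: 20.0
position: [0.5503, -0.3558, 0.1653]
ee_rot: [2.325, 2.112, 0.002]
force: [-1.1, 0.8, -0.3]
width: 0.005
t=20.00 shift cm [-0.93 -0.57 -1.53] turn [-0.02  0.09 -0.2 ] F [-1.1  0.8 -0.3] w 0.005
(array([ 0.50262518, -0.35814201,  0.05252896]), np.float64(0.0018462434188422255))
```

View pics/t13z.png

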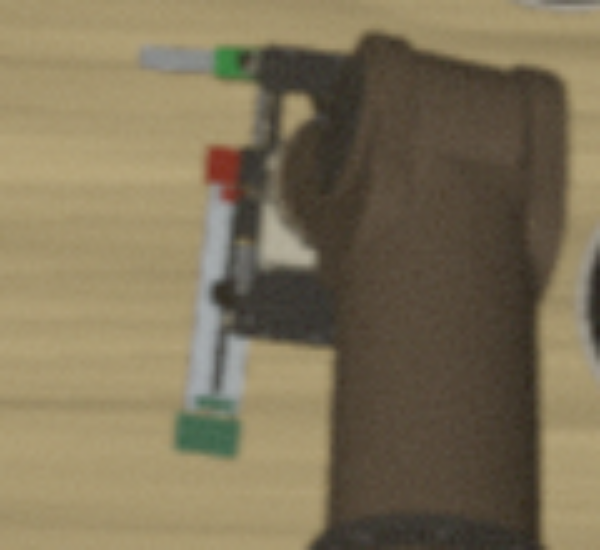

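View pics/s13z.png

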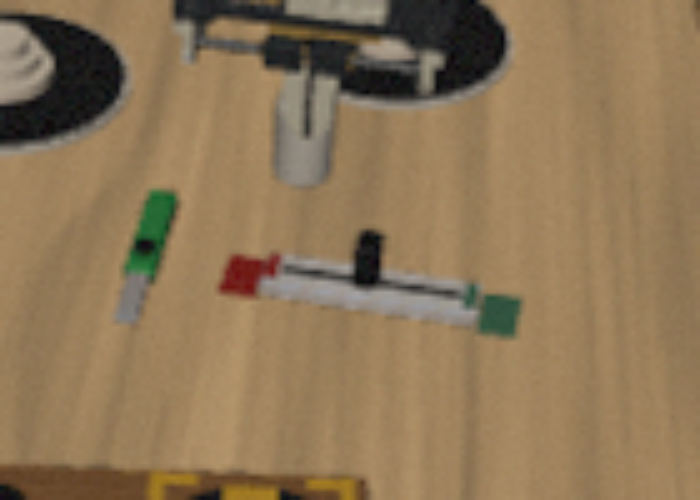

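View pics/w13.png

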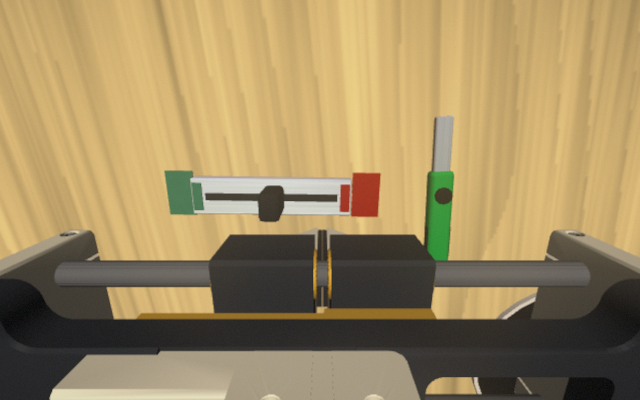

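The marker measures at (0.503,-0.358), top 52.5 mm. I lower the shut fingers on its red side.

```bash
python3 -m creep '[[[0,-0.7,-3,0,0,-0.2,-1],[0,-0.7,-7,0,0,-0.2,-1],[0,-0.7,-10,0,0,-0.2,-1],[0,-0.7,-11.6,0,0,-0.2,-1],[0,-0.7,-11.6,0,0,-0.2,-1]]]'
python3 - <<'E'
from h import *
todo((.5303,-.3608,.047),84.3)
im,M=shot("wrist","w14");s,S=shot("side","s14")
cv2.imwrite("pics/s14z.png",cv2.resize(s[100:200,280:420,::-1],None,fx=5,fy=5))
todo((.4645,-.3543,.047),84.3)
E
```

```text
clock: 20.65
position: [0.5498, -0.3608, 0.0478]
ee_rot: [-2.324, -2.111, -0.0]
force: [0.7, 0.2, 0.5]
width: 0.005
t=20.65 shift cm [-1.95 -0.   -0.08] turn [-0.1  -0.07 -0.2 ] F [0.7 0.2 0.5] w 0.005
t=20.75 shift cm [-8.72  0.76 -0.39] turn [ 0.04  0.17 -0.15] F [ 0.1 -0.8  0.3] w 0.006
```

View pics/s14z.png

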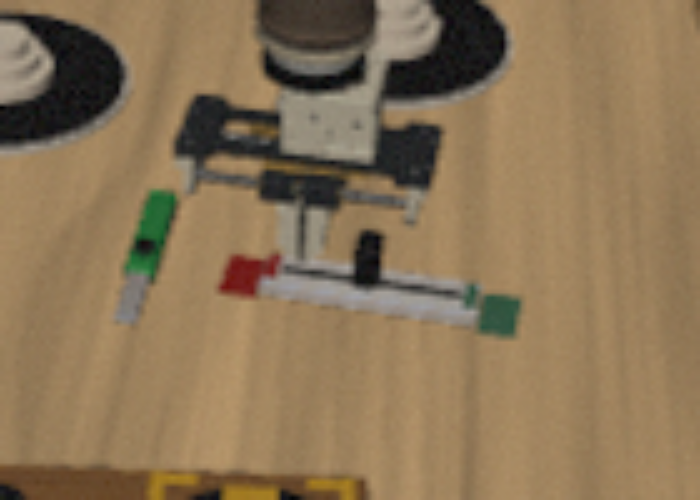

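View pics/w14.png

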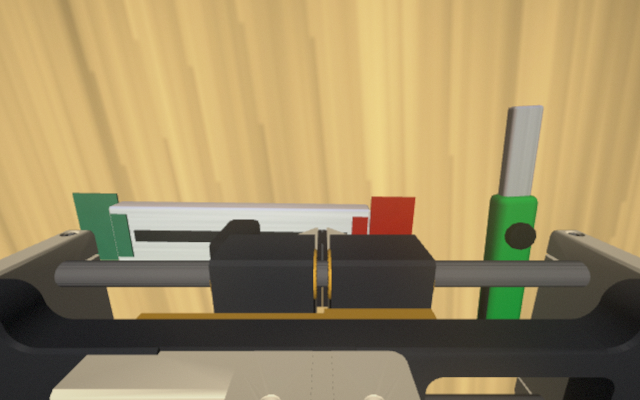

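The fingers are in line with the track, clear of everything. I push towards green.

```bash
python3 -m creep '[[[-1,0.1,0,0,0,0,-1],[-2,0.2,0,0,0,0,-1],[-3,0.3,0,0,0,0,-1],[-4,0.4,0,0,0,0,-1],[-5,0.5,0,0,0,0,-1]]]'
python3 -m creep '[[[-1,0.1,0,0,0,0,-1],[-2,0.2,0,0,0,0,-1],[-2.7,0.25,0,0,0,0,-1],[-2.7,0.25,0,0,0,0,-1]]]'
python3 - <<'E'
from h import *
s,S=shot("side","s15")
cv2.imwrite("pics/s15z.png",cv2.resize(s[100:200,280:420,::-1],None,fx=5,fy=5))
todo((.4645,-.3543,.047),84.3)
E
```

```text
clock: 21.25
position: [0.5001, -0.3576, 0.0503]
ee_rot: [2.326, 2.108, 0.002]
force: [2.4, 0.2, 2.3]
width: 0.008
clock: 21.65
position: [0.4721, -0.355, 0.0495]
ee_rot: [2.328, 2.109, 0.0]
force: [0.3, -0.2, -0.8]
width: 0.002
t=21.70 shift cm [-0.82  0.07 -0.25] turn [ 0.01  0.03 -0.07] F [1.6 0.2 0.1] w 0.005
```

View pics/s15z.png

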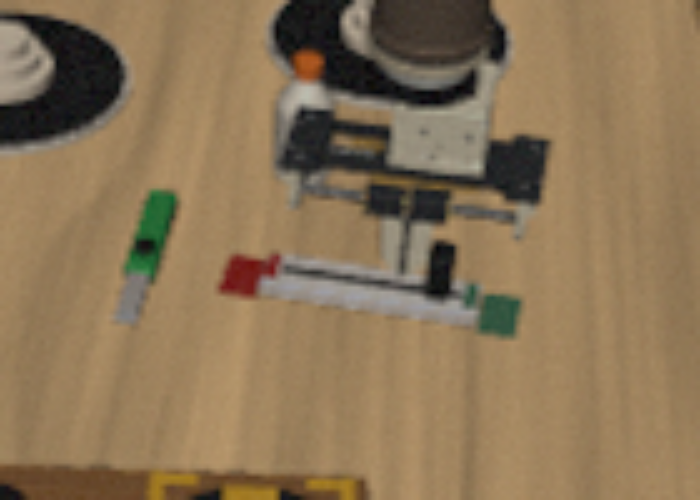

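The marker is moving (now at (440,268) in the crop), about 1.5 cm to go. I continue until the stop pushes back.

```bash
python3 -m creep '[[[-0.4,0.04,0,0,0,0,-1],[-0.8,0.08,0,0,0,0,-1],[-0.8,0.08,0,0,0,0,-1]]]'
python3 -m creep '[[[-0.3,0.03,0,0,0,0,-1],[-0.5,0.05,0,0,0,0,-1],[-0.5,0.05,0,0,0,0,-1]]]'
```

```text
clock: 22.0
position: [0.4653, -0.354, 0.0496]
ee_rot: [2.327, 2.109, 0.001]
force: [1.3, 0.7, 0.8]
width: 0.001
clock: 22.3
position: [0.4634, -0.3537, 0.0503]
ee_rot: [2.322, 2.107, 0.007]
force: [9.0, -1.6, -4.9]
width: 0.001
```

```bash
python3 -m creep '[[[-0.2,0.02,0,0,0,0,-1],[-0.3,0.03,0,0,0,0,-1],[-0.3,0.03,0,0,0,0,-1]]]'
```

```text
clock: 22.6
position: [0.463, -0.3536, 0.0507]
ee_rot: [2.319, 2.106, 0.012]
force: [16.3, -2.6, -8.6]
width: 0.005
```

It is against the stop: 16 N, at TCP x 0.463 against the predicted 0.4645. I back off and rise.

```bash
python3 -m creep '[[[0.8,-0.08,0,0,0,0,-1],[2,-0.2,0,0,0,0,-1],[2.5,-0.2,3,0,0,0,-1],[2.5,-0.2,7,0,0,0,-1],[2.5,-0.2,11,0,0,0,-1]]]'
python3 -m creep '[[[-2,5,3,0,0,0,-1],[-4,10,5,0,0,0,-1],[-6,15,8,0,0,0,-1],[-6,15,8,0,0,0,-1]]]'
python3 - <<'E'
from h import *
s,S=shot("side","s16");t,T=shot("top","t16");w,W=shot("wrist","w16")
cv2.imwrite("pics/s16z.png",cv2.resize(s[100:340,220:430,::-1],None,fx=2.5,fy=2.5))
cv2.imwrite("pics/t16z.png",cv2.resize(t[120:260,160:460,::-1],None,fx=2.6,fy=2.6))
print(arm.observe()["force"],arm.observe()["position"])
E
```

```text
clock: 23.1
position: [0.4826, -0.3548, 0.1604]
ee_rot: [-2.326, -2.11, -0.001]
force: [0.7, -0.5, -0.0]
width: 0.003
clock: 23.5
position: [0.4219, -0.2021, 0.2411]
ee_rot: [2.323, 2.112, 0.001]
force: [1.3, 0.4, 0.0]
width: 0.006
[-0.53767641 -0.67383501 -0.42779931] [ 0.42288446 -0.20415395  0.24091953]
```

View pics/s16z.png

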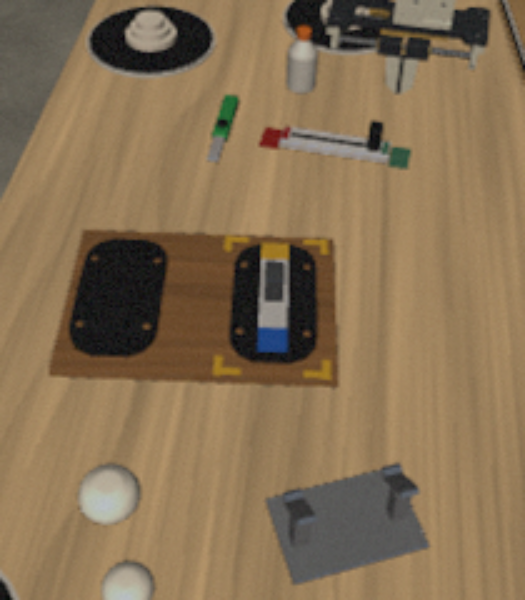

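View pics/t16z.png

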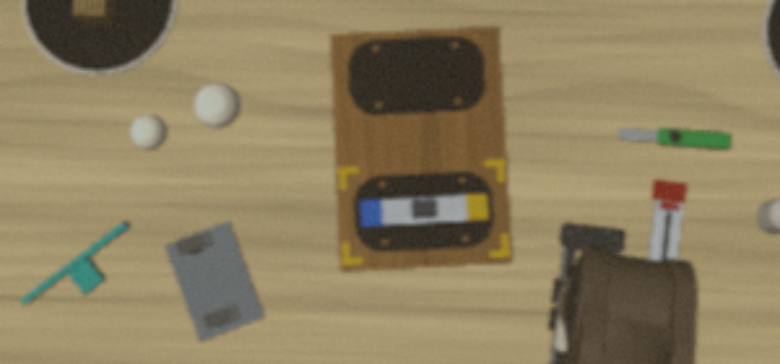

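View pics/w16.png

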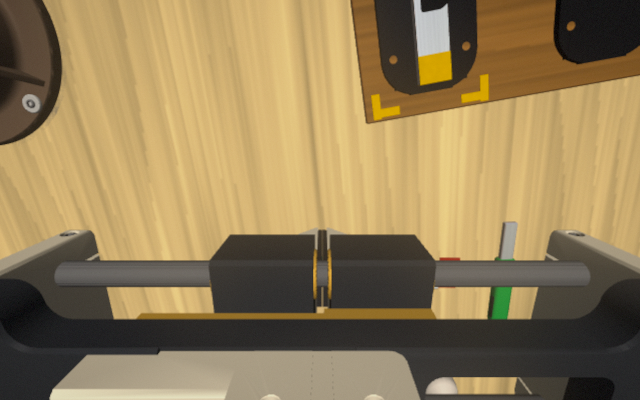

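The side crop shows the marker at (376,135), next to the green mark. A quick numeric check, then I hand in.

Run:
```python
from h import *
M=model("side");im=np.load("pics/s16.npz")["im"]
g=im[145:164,345:385].max(2);m=(g<60).astype(np.uint8);k,l,st,c=cv2.connectedComponentsWithStats(m);i=1+np.argmax(st[1:,4]);print(st[i],c[i]+[345,145])
print("expected block centre px at stop",proj(M,(.4363,-.3515,.0345)), "15mm short",proj(M,(.4512,-.353,.0345)))
arm.sign_off()
```

```text
[22  4  6 11 49] [369.55102041 153.89795918]
expected block centre px at stop (np.float64(369.2196612084081), np.float64(153.86692190733734)) 15mm short (np.float64(365.3370343032034), np.float64(153.3062107503401))
the job is handed in; nothing more can be done
```

I took the straightedge out of its rack and laid it along the middle of the plate in the yellow-cornered place. I let go, then pressed the yellow end with about 19 N and the blue end with about 20 N. It lies firm, so I pushed the marker to the green stop and handed the job in at about 24 s.

**Rock check:** Both ends met the finger at the same height (TCP z 0.0475). The blue end's edge stayed at 240.4 px in the side view before, during and after both presses, where a rock would have moved it about 2 px.

**Last checks:**
- **Straightedge:** it is still lying centred on the plate.
- **Marker:** it met the stop with 16 N. Its final image position of (369.6, 153.9) matches the (369.2, 153.9) predicted at the stop.
- **Everything else:** the knife, stones, glue bottle and turquoise look-alike look unmoved, and the arm is clear of everything.

No check failed. The only mismatch was the arm settling about 3–5 mm off its commanded pose near the rack, which I corrected before closing the jaws.

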